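Undo the blender's hub cap of unknown thread

TASK

The jug is off the blender and its drive hub has to be checked. Fold the mint-green splash cover up by its black bar until it stands upright and leave it so, then unscrew the blue cap from the hub: nobody knows whether its thread is right- or left-handed, so try one way and, if it is stuck, the other. Lift the loose cap straight up, keeping it upright, and finish still holding it in the gripper at least 10 cm above where it sat, touching nothing else; leave the two mugs and the bowl alone.

Things in the scene. Friction and masses are not known exactly. Their poses are not given: they have to be found in the camera images.
- machine: White blender base, fixed. Origin on the table under the hub and cap axis; z up, x points away from the robot to the cover's hinge (yaw up to 0.35 rad). 200 (x) x 190 (y) mm, flat deck 50 mm above the table, hub in its middle. Grey control block along its +y side, y = 95 to 170 mm, top 80 mm above the table, buttons 6 mm higher. Two hinge brackets at x = 115, y = +-82 mm, top at 127 mm.
- cover (a joint): Angle of the mint-green splash cover, rad: 0 = level, 65 mm above the deck, over the cap; grows as its bar end swings up and away from the robot; pi/2 = upright; stop at 2.0. The hinge is stiff with friction: it stays where it is left, and takes about 3 to 5 N at the bar. Starts between 0 and 0.25.
- cover_hinge (a point): Point on the cover's hinge axis, mid-width: x = 115, y = 0, z = 115 mm in the machine's frame. The axis runs along the machine's y. The panel is 5 mm thick, 146 mm wide, and reaches from 5 to 141 mm from the hinge.
- cover_bar (a point): Middle of the cover's black grip bar: round, 12 mm thick, parallel to the hinge and 195 mm from it, in the plane of the panel, free over 100 mm between two arms, with a 48 mm gap to the panel's edge for a finger. Pointing straight down throughout, fingers can pinch it from above (closing along the machine's x); it turns between them as the cover swings.
- cap: Blue round plastic cap, 48 mm in diameter, 45 mm high, about 0.12 kg, yellow stripe on its top from the centre along its +x. Origin at the centre of its underside, which starts 1 mm above the deck; z up. Grip part from 19 to 45 mm up; the skirt below is slightly narrower. Starts fully tight, its x along the machine's x, on a hub 18 mm high.
- cap_top (a point): Centre of the cap's top. The thread is coarse, its hand unknown and changing: right-handed loosens anticlockwise seen from above, left-handed clockwise. The tightening way it is blocked within 0.05 rad; the loosening way it turns freely, rising 3 mm, to a stop at about 1.43 rad, and lifts straight off from 1.2 rad up to that stop. 2 mm of up-and-down play.
- mug_red: Red plastic mug, 78 mm wide at the rim, 85 mm high, origin at the centre of its foot. Leave alone.
- mug_green: Light green plastic mug, 78 mm wide at the rim, 85 mm high, origin at the centre of its foot. Leave alone.
- bowl: White bowl, 124 mm wide, 55 mm high, origin at the centre of its foot; stands on the robot's right. Leave alone.

How it is judged:
By the outcome, as a careful person would: the job done as asked, in the order asked, and still so for the second after the job is handed in, while the arm keeps its last pose, push and grip.
It also fails if it takes over 67 s, if anything falls off the work surface, if the arm or the gripper's body presses on something with over 40 N, if the wrist force passes 120 N, or if a joint passes its speed limit or range.

ROBOT

A 7-joint arm with a two-finger parallel gripper is mounted at the origin on the work surface. World frame = base frame: x ahead of the robot, y to its left, z up, the work surface at z = 0. Lengths are in m, angles in rad, forces in N, time in s.
With the tool pointing down it reaches from about 0.35 to 0.9 m from the base axis. Payload 8.1 kg.
Tool frame: the origin (TCP) lies at the very end of the fingers, on their centre line; the grasp point (between the pads) lies arm.grip_point_offset behind it (arm.grip_point_offset is the distance from the TCP to the grasp point, in m); z points along the fingers, y is the line along which they close (so a half turn about z gives the same grasp; the last joint's range is limited). The gripper opens to 92 mm and grips with 3 to 60 N. Pads are 19 mm wide; open, the fingers measure 130 mm over their backs; the gripper's body (75 mm by 190 mm) begins 47 mm behind the grasp point.
Start: joints at [1.117, 0.434, 0.025, 1.573, -0.012, 1.134, -0.075], TCP at [0.215, -0.587, 0.227] pointing down, gripper open.
Joint ranges: [-2.62, 2.62], [-0.44, 2.09], [-1.27, 1.32], [0.08, 2.57], [-1.32, 4.46], [0.12, 2], [-2.74, 2.74]. Speed limits (rad/s): [2.22, 2.22, 3.01, 3.01, 3.14, 3.14, 3.14].

INTERFACE

Orientations are given as a rotation vector (axis times angle).
In Python, from cell import arm gives the robot as it stands. The module is installed in compiled form; this text tells all that it offers.
- The arm moves only by the shell command python3 -m creep 'ROWS' [OPENING] [FORCE]. ROWS is JSON, a list of rows, each a list of 6 numbers: the shift along the tool's x, y, z scaled (see below), then the turn, a rotation vector about the tool's x, y, z scaled (see below). A call has 1 to 20 rows; each row shifts and turns the commanded pose from where the row before left it, along the tool's axes as they then stand; what a row does not reach is not made up. The controller multiplies each number of a shift by 0.4 m and each number of a turn by 120 degrees. A row lasts 1/12 s, in which the tool goes at most 41.7 mm and 7.16 degrees, less where a joint would pass 70% of its speed; a pose out of reach is approached as far as the arm can. A call with a number of a shift or a turn outside -1 to 1 is refused whole. A call with a gripper value outside its range is refused whole. OPENING is the closure, from -1 (fully open) to 1 (shut), set as the call begins (- or left out, the last holds). The fingers move at their own pace and stop on an object; FORCE is the grip in N (left out, the last holds). Time passes only in rows, so rows that do not move let the fingers close. It gives the time, the measured TCP pose, the force, the opening and the grip force at its end, in the units of the state.
- arm.observe(): the state, without advancing time (a new reading comes with each control period).
- arm.get_image(name): name is "scene" or "top" or "wrist"; returns a dict with "frame" (480x640x3 uint8, red, green, blue), "intrinsics" (3x3 intrinsics, pixels), "distortion" ([k1, k2, p1, p2, k3] as OpenCV has them; the pictures are not rectified), "rvec" (rotation vector, rad) and "tvec" (3), from world to camera coordinates, as OpenCV has them; the wrist camera has in their place "mount" (4x4, takes a point from camera to tool coordinates, whose origin is the TCP and whose axes are the flange's). Camera axes: x right, y down, z forward; pixel columns grow to the right and rows downward; lengths in m; the calibration is good to about 2 mm. A picture is of the moment at which its call begins: read the wrist's pose just before it. There is no depth.
- arm.sign_off(): hands the job in; it is judged then, once.
The state is a dict: "clock": time; "joints": joint angles; "dq": joint speeds; "joint_efforts": joint torques, N m; "position": TCP position; "ee_rot": TCP orientation; "force": force on the tool from outside, world axes, zero at the start; "ft_torque": the same for the moment, N m; "width": opening from 0.0 (shut) to 1.0 (fully open); "gripper_force": force on a finger pad.
Only numpy, scipy, OpenCV 4.12 (cv2) and the standard library are available. Lean on these libraries where they do the work, as an engineer would, in place of code of your own. Each camera call takes 0.05 s, during which the arm holds its last target. There are 200 camera calls.

## Working session

There is one attempt and no reset: what is moved stays moved. The work goes in short steps, Python scripts to look and compute and a shell command to move; the robot and the scene stay as the last step left them, time stands still between calls to the robot, and variables do not carry over. Pictures are saved under pics/ and viewed, at most 10 in all, crops included, and the job is handed in when it is done.

```bash
mkdir -p pics; python3 - <<'E'
from cell import arm
import cv2,numpy as np,pickle
d={}
for n in("scene","top"):
    i=arm.get_image(n); d[n]=i; cv2.imwrite(f"pics/{n}0.png",i["frame"][:,:,::-1])
    R=cv2.Rodrigues(np.array(i["rvec"]))[0]; print(n,-R.T@np.array(i["tvec"]).ravel(),R[2],i["intrinsics"][0][0])
pickle.dump(d,open("d0.pkl","wb"))
print(arm.observe(),arm.grip_point_offset)
E
```

```text
scene [1.24313653 0.22661782 1.00401631] [-0.58669707 -0.1871966  -0.78787307] 433.0115680783113
top [0.32524518 0.0340963  1.32548976] [ 0.19769707 -0.020548   -0.98004778] 557.936468080747
{'clock': 0.1, 'joints': array([ 1.11741641,  0.43515182,  0.0249795 ,  1.57396678, -0.01159398,
        1.13401639, -0.07508561]), 'dq': array([ 3.91442894e-04, -1.39436086e-03, -7.14423718e-04, -4.10648309e-03,
        6.03671928e-05, -1.42646975e-03, -3.85779453e-04]), 'joint_efforts': array([ 3.83840001e-03, -6.69129539e+01,  9.88156423e-01, -3.15142965e+01,
       -6.05621492e-02,  3.75527667e-02,  1.00137031e-04]), 'position': array([ 0.21456252, -0.58654299,  0.22603966]), 'ee_rot': array([-3.09208650e+00, -5.47859555e-01,  5.90123130e-04]), 'force': array([ 0.57700119, -1.02258418,  0.12258496]), 'ft_torque': array([-0.00842952,  0.04822413, -0.02228132]), 'gripper_force': 0.0, 'width': 1.0005168612782314} 0.0188
```

View pics/scene0.png

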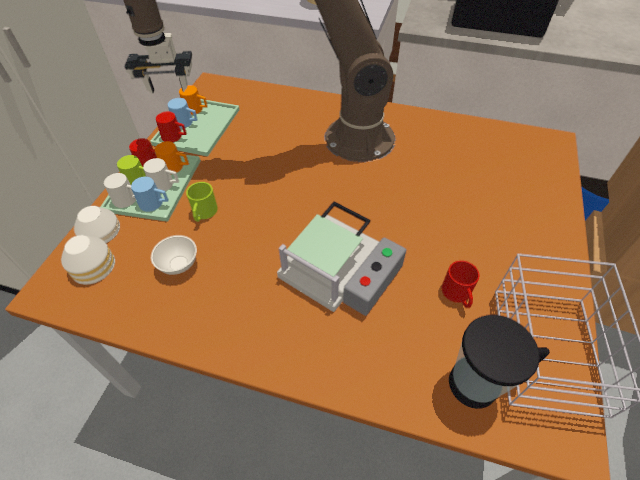

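View pics/top0.png

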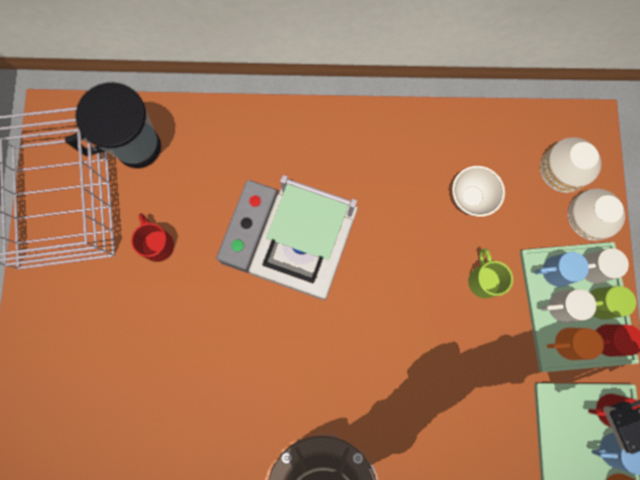

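The scene view shows the machine centre near (340,260) and the top view near (303,240); the cover is nearly level, with the bar at top px (293,267). I'll enlarge both views to get corner pixels.

```bash
python3 - <<'E'
import cv2,numpy as np,pickle
d=pickle.load(open("d0.pkl","rb"))
a=d["top"]["frame"][170:310,210:370,::-1]; b=d["scene"]["frame"][195:320,270:415,::-1]
cv2.imwrite("pics/zt.png",cv2.resize(a,None,fx=4,fy=4,interpolation=cv2.INTER_CUBIC))
cv2.imwrite("pics/zs.png",cv2.resize(b,None,fx=4,fy=4,interpolation=cv2.INTER_CUBIC))
E
```

```text
(no output)
```

View pics/zt.png

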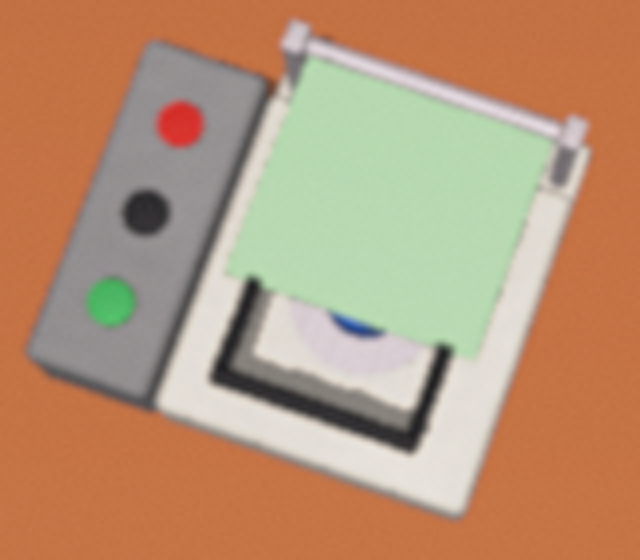

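View pics/zs.png

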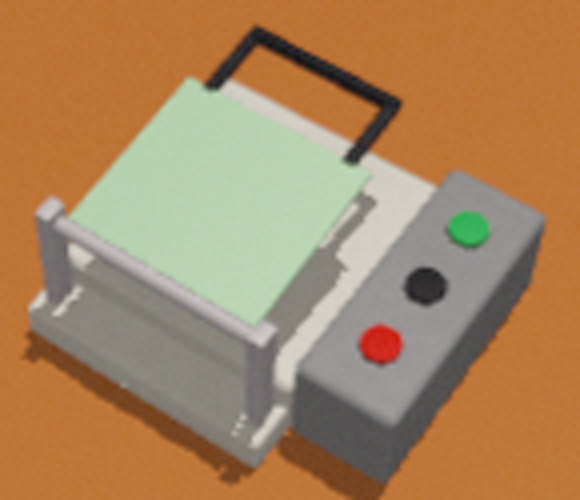

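Pixels are readable in both crops: the deck corners, panel corners, bar and block corners. I'll fit x, y, yaw and cover angle jointly.

```bash
cat > h.py <<'E'
import numpy as np,cv2,pickle
from scipy.spatial.transform import Rotation as Ro
def proj(i,P): return cv2.projectPoints(np.array(P,float).reshape(-1,3),np.array(i["rvec"]),np.array(i["tvec"]),np.array(i["intrinsics"]),np.array(i["distortion"]))[0].reshape(-1,2)
def cov(r,y,t,off=0): # machine-frame point on cover
    return [.115-r*np.cos(t)+off*np.sin(t),y,.115+r*np.sin(t)+off*np.cos(t)]
def w(p,P):
    c,s=np.cos(p[2]),np.sin(p[2]); P=np.array(P)
    return np.c_[p[0]+c*P[:,0]-s*P[:,1],p[1]+s*P[:,0]+c*P[:,1],P[:,2]]
E
python3 - <<'E'
from h import *
from scipy.optimize import least_squares
d=pickle.load(open("d0.pkl","rb"))
def pts(t): return dict(
 dr=[-.1,-.095,.05],dl=[-.1,.095,.05],fr=[.1,-.095,.05],bnl=[-.1,.17,.08],bfl=[.1,.17,.08],bnr=[-.1,.095,.08],bfr=[.1,.095,.08],
 pl=cov(.141,.073,t,.0025),pr=cov(.141,-.073,t,.0025),bar=cov(.195,0,t),tl=[.115,.082,.127],tr=[.115,-.082,.127])
T=dict(dr=(463,516),dl=(157,405),bnl=(30,355),bfl=(148,42),bfr=(268,88),pl=(228,272),pr=(475,355),bar=(315,412),tl=(297,28),tr=(577,125))
S=dict(fr=(32,312),bnl=(543,220),bnr=(458,172),bfl=(390,422),bfr=(297,372),pr=(192,80),pl=(370,178),bar=(327,69),tr=(50,205),tl=(263,330))
def f(p):
    P=pts(p[3]); r=[]
    for n,D,o in(("top",T,(210,170)),("scene",S,(270,195))):
        q=proj(d[n],w(p,[P[k] for k in D])); m=(np.array(list(D.values()))+.5)/4-.5+o
        r.append(q-m)
    return r
s=least_squares(lambda p:np.vstack(f(p)).ravel(),[.52,.05,-.3,.1],loss="soft_l1")
print(s.x); a,b=f(s.x)
for k,v in list(zip(T,a))+list(zip(S,b)): print(k,v.round(1))
p=s.x; pickle.dump(p,open("p.pkl","wb"))
print("bar",w(p,[cov(.195,0,p[3])]),"hinge",w(p,[[.115,0,.115]]))
E
```

```text
[ 0.55281764  0.05112191 -0.32526964  0.06805788]
dr [ 0.6 -0.3]
dl [-1.3  0.1]
bnl [-2.3 -0.1]
bfl [-0.3 -2.6]
bfr [ 0.2 -3.6]
pl [-1.2  0. ]
pr [0.3 1.2]
bar [ 0.2 -0.8]
tl [-0.4  1.4]
tr [-0.8  0.8]
fr [  5.3 -14.5]
bnl [ 1.3 -2. ]
bnr [-2.  -2.5]
bfl [0.5 1.3]
bfr [-2.  -1.2]
pr [-1.7 -0.4]
pl [-0.  -0.7]
bar [-1.8  1.2]
tr [-1.1  0.9]
tl [-0.8  0.7]
bar [[0.47744024 0.0765428  0.12826104]] hinge [[0.66178757 0.01437202 0.115     ]]
```

```bash
cat >> h.py <<'E'
def plan(o,P,R=None):
    "total shift in tool units (current axes) and turn units from state o to P,R"
    Rc=Ro.from_rotvec(o["ee_rot"]); sh=Rc.inv().apply(np.array(P)-o["position"])
    tu=(Rc.inv()*R).as_rotvec(degrees=True) if R else np.zeros(3)
    return sh/.4, tu/120
def down(yaw): # tool y at world angle yaw, z down
    c,s=np.cos(yaw),np.sin(yaw); return Ro.from_matrix(np.array([[-s,c,0],[c,s,0],[0,0,-1.]]))
def mach(p,P): return w(p,[P])[0]
E
python3 - <<'E'
from h import *
from cell import arm
from scipy.optimize import least_squares
d=pickle.load(open("d0.pkl","rb"))
def pts(t,h): return dict(
 dr=[-.1,-.095,.05],dl=[-.1,.095,.05],bnl=[-h,.17,.08],bfl=[h,.17,.08],bnr=[-h,.095,.08],bfr=[h,.095,.08],
 pl=cov(.141,.073,t,.0025),pr=cov(.141,-.073,t,.0025),bar=cov(.195,0,t),tl=[.115,.082,.127],tr=[.115,-.082,.127])
T=dict(dr=(463,516),dl=(157,405),bnl=(30,355),bfl=(148,42),bfr=(268,88),pl=(228,272),pr=(475,355),bar=(315,412),tl=(297,28),tr=(577,125))
S=dict(bnl=(543,220),bnr=(458,172),bfl=(390,422),bfr=(297,372),pr=(192,80),pl=(370,178),bar=(327,69),tr=(50,205),tl=(263,330))
def f(p):
    P=pts(p[3],p[4]); r=[]
    for n,D,o in(("top",T,(210,170)),("scene",S,(270,195))):
        q=proj(d[n],w(p,[P[k] for k in D])); m=(np.array(list(D.values()))+.5)/4-.5+o
        r.append(q-m)
    return r
s=least_squares(lambda p:np.vstack(f(p)).ravel(),[.55,.05,-.3,.07,.09],loss="soft_l1")
print(s.x); a,b=f(s.x)
for k,v in list(zip(T,a))+list(zip(S,b)): print(k,v.round(1),end=' ')
p=s.x; pickle.dump(p,open("p.pkl","wb"))
o=arm.observe(); B=mach(p,cov(.195,0,p[3])); print("bar",B)
R=down(p[2]); print("turn",plan(o,o["position"],R))
o["ee_rot"]=R.as_rotvec(); print("then shift to bar+7cm",plan(o,B+[0,0,.07-.0188]))
i=arm.get_image("wrist"); print(np.array(i["mount"]).round(3))
E
```

```text
[ 0.55245426  0.05110811 -0.33004251  0.06727452  0.09475298]
dr [ 0.3 -0. ] dl [-1.4 -0. ] bnl [-1.5 -2.5] bfl [-0.8 -0.6] bfr [-0.3 -1.5] pl [-1.2  0.1] pr [0.2 1.5] bar [ 0.  -0.7] tl [-0.1  1.4] tr [-0.6  1.2] bnl [ 0.4 -0.5] bnr [-2.8 -1.2] bfl [ 1.3 -0.2] bfr [-1.1 -2.7] pr [-1.6 -0.6] pl [-0.  -0.7] bar [-1.6  1.2] tr [-1.1  0.6] tl [-1.1  0.5] bar [0.47718927 0.07689182 0.12810864]
turn (array([0., 0., 0.]), array([-6.48406632e-04, -2.35270774e-04, -4.24958578e-01]))
then shift to bar+7cm (array([1.78185303, 0.08361077, 0.11682756]), array([0., 0., 0.]))
[[-0.001 -0.96  -0.279  0.075]
 [ 1.    -0.001 -0.001  0.001]
 [ 0.    -0.279  0.96  -0.159]
 [ 0.     0.     0.     1.   ]]
```

```bash
python3 -m creep '[[0,0,-0.01,0,0,-0.053],[0,0,-0.01,0,0,-0.053],[0,0,0,0,0,-0.053],[0,0,0,0,0,-0.053],[0,0,0,0,0,-0.053],[0,0,0,0,0,-0.053],[0,0,0,0,0,-0.053],[0,0,0,0,0,-0.054],[0,0,0,0,0,0]]' 0
python3 -m creep '[[0.02,0,0,0,0,0],[0.05,0,0,0,0,0],[0.08,0,0,0,0,0],[0.08,0,0,0,0,0],[0.08,0,0,0,0,0],[0.08,0,0,0,0,0],[0.08,0,0,0,0,0],[0.08,0,0,0,0,0],[0.08,0,0,0,0,0],[0.08,0,0,0,0,0],[0.08,0,0,0,0,0],[0.08,0,0,0,0,0],[0.08,0,0,0,0,0],[0.08,0.02,0,0,0,0],[0.08,0.02,0,0,0,0],[0.08,0.02,0,0,0,0],[0.08,0.02,0,0,0,0]]'
python3 - <<'E'
from h import *
from cell import arm
p=pickle.load(open("p.pkl","rb"));o=arm.observe(); B=mach(p,cov(.195,0,p[3]));R=down(p[2])
print(o["clock"],o["position"],o["width"],plan(o,B+[0,0,.04-.0188],R))
E
```

```text
clock: 0.9
position: [0.2145, -0.5868, 0.2344]
ee_rot: [-2.551, -1.833, -0.0]
force: [0.4, 0.6, -0.3]
width: 0.503
gripper_force: 0.0
clock: 2.32
position: [0.4098, -0.1148, 0.2349]
ee_rot: [2.56, 1.821, 0.0]
force: [0.2, -0.9, 0.5]
width: 0.498
gripper_force: 0.0
2.3167 [ 0.40976028 -0.11479962  0.23487769] 0.4978718096592584 (array([0.50807246, 0.00189726, 0.2137718 ]), array([ 0.00023409,  0.00014315, -0.0020322 ]))
```

Approach to 40 mm above the bar, then look with the wrist camera.

```bash
python3 -m creep '[[0.06,0,0,0,0,0],[0.07,0,0,0,0,0],[0.07,0,0.02,0,0,0],[0.07,0,0.02,0,0,0],[0.07,0,0.02,0,0,0],[0.07,0,0.02,0,0,0],[0.06,0,0.02,0,0,0],[0.038,0.002,0.02,0,0,-0.002],[0,0,0,0,0,0],[0,0,0,0,0,0],[0,0,0,0,0,0]]'
python3 - <<'E'
from h import *
from cell import arm
p=pickle.load(open("p.pkl","rb"));o=arm.observe(); B=mach(p,cov(.195,0,p[3]));R=down(p[2])
i=arm.get_image("wrist"); f=i["frame"][:,:,::-1].copy()
M=np.array(i["mount"]);Rc=Ro.from_rotvec(o["ee_rot"]).as_matrix()
C=Rc@M[:3,:3]; c=Rc@M[:3,3]+o["position"]
P=[cov(.195,y,p[3]) for y in(-.05,0,.05)]+[cov(.141,y,p[3],.0025) for y in(-.073,.073)]+[[0,0,.096]]
q=cv2.projectPoints((w(p,P)-c)@C,np.zeros(3),np.zeros(3),np.array(i["intrinsics"]),np.array(i["distortion"]))[0].reshape(-1,2)
for u in q: cv2.drawMarker(f,tuple(int(v) for v in u),(255,0,255),0,15,1)
cv2.imwrite("pics/w1.png",f); print(q.round(0).tolist())
print(o["clock"],o["position"],o["width"],plan(o,B+[0,0,-.0188],R))
E
```

```text
clock: 3.23
position: [0.4757, 0.0746, 0.1868]
ee_rot: [2.554, 1.829, -0.001]
force: [-0.2, -0.2, 0.4]
width: 0.497
gripper_force: 0.0
[[315.0, 318.0], [315.0, 249.0], [315.0, 172.0], [390.0, 346.0], [405.0, 133.0], [422.0, 236.0]]
3.2333 [0.47571961 0.07455397 0.1867771 ] 0.4968808589710742 (array([0.00689069, 0.001631  , 0.19366474]), array([-8.72069766e-05,  4.29136148e-04,  9.74484740e-04]))
```

View pics/w1.png

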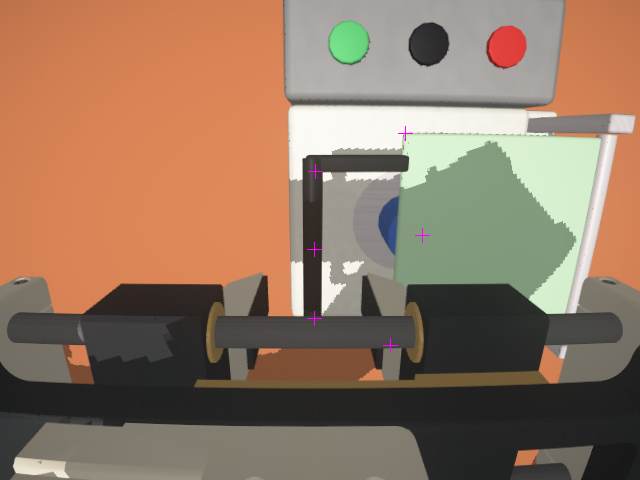

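The bar sits at column about 312 and my prediction was 315. It is centred between the fingers and the finger gap to the panel is clear. Descending and gripping now.

```bash
python3 -m creep '[[0.007,0,0.03,0,0,0],[0,0,0.03,0,0,0],[0,0,0.03,0,0,0],[0,0,0.03,0,0,0],[0,0,0.03,0,0,0],[0,0,0.025,0,0,0],[0,0,0.02,0,0,0],[0,0,0,0,0,0],[0,0,0,0,0,0]]'
python3 -m creep '[[0,0,0,0,0,0],[0,0,0,0,0,0],[0,0,0,0,0,0],[0,0,0,0,0,0],[0,0,0,0,0,0],[0,0,0,0,0,0]]' 1 20
python3 - <<'E'
from h import *
from cell import arm
p=pickle.load(open("p.pkl","rb"));o=arm.observe();R=down(p[2])
B=mach(p,cov(.195,0,p[3])); print(o["position"]+[0,0,.0188]-B)
t0=p[3]; ts=np.r_[np.linspace(t0,1.57,21)]
for a,b in zip(ts,ts[1:]):
    A,C=cov(.195,0,a),cov(.195,0,b); print("%.2f y %.4f z %.4f"%(b,(C[0]-A[0])/.4,-(C[2]-A[2])/.4))
E
```

```text
clock: 4.03
position: [0.477, 0.0775, 0.1087]
ee_rot: [-2.553, -1.831, 0.001]
force: [-0.1, 0.7, 0.3]
width: 0.504
gripper_force: 0.0
clock: 4.53
position: [0.4753, 0.0785, 0.1085]
ee_rot: [-2.55, -1.831, 0.004]
force: [1.4, 0.5, -0.4]
width: 0.12
gripper_force: 20.0
[-0.00183975  0.00160339 -0.00083863]
0.14 y 0.0038 z -0.0364
0.22 y 0.0066 z -0.0360
0.29 y 0.0092 z -0.0354
0.37 y 0.0119 z -0.0346
0.44 y 0.0144 z -0.0337
0.52 y 0.0169 z -0.0325
0.59 y 0.0193 z -0.0311
0.67 y 0.0216 z -0.0296
0.74 y 0.0238 z -0.0279
0.82 y 0.0258 z -0.0260
0.89 y 0.0277 z -0.0240
0.97 y 0.0294 z -0.0219
1.04 y 0.0309 z -0.0196
1.12 y 0.0323 z -0.0172
1.19 y 0.0335 z -0.0147
1.27 y 0.0345 z -0.0122
1.34 y 0.0354 z -0.0095
1.42 y 0.0360 z -0.0069
1.49 y 0.0364 z -0.0041
1.57 y 0.0366 z -0.0014
```

```bash
python3 -m creep '[[0,0.002,-0.018,0,0,0],[0,0.002,-0.018,0,0,0],[0,0.003,-0.018,0,0,0],[0,0.004,-0.018,0,0,0],[0,0.009,-0.035,0,0,0],[0,0.012,-0.035,0,0,0],[0,0.014,-0.034,0,0,0],[0,0.017,-0.0325,0,0,0],[0,0.019,-0.031,0,0,0],[0,0.022,-0.03,0,0,0],[0,0,0,0,0,0]]'
python3 - <<'E'
from h import *
from cell import arm
p=pickle.load(open("p.pkl","rb"));o=arm.observe()
v=(o["position"]+[0,0,.0188]-mach(p,[.115,0,.115])); u=v[0]*np.cos(p[2])+v[1]*np.sin(p[2]); print(np.arctan2(v[2],-u),np.hypot(u,v[2]),o["force"],o["ft_torque"])
E
```

```text
clock: 5.45
position: [0.5182, 0.0639, 0.2192]
ee_rot: [2.552, 1.829, 0.003]
force: [-4.4, 0.2, 5.3]
width: 0.124
gripper_force: 20.0
0.6818862722397838 0.19515091955413924 [-4.42647132  0.24697703  5.33900864] [-0.08484977  0.83610763 -0.01403093]
```

```bash
python3 -m creep '[[0,0.024,-0.028,0,0,0],[0,0.026,-0.026,0,0,0],[0,0.028,-0.024,0,0,0],[0,0.029,-0.022,0,0,0],[0,0.031,-0.02,0,0,0],[0,0.032,-0.017,0,0,0],[0,0.0335,-0.0147,0,0,0],[0,0.0345,-0.0122,0,0,0],[0,0.0354,-0.0095,0,0,0],[0,0.036,-0.007,0,0,0],[0,0.0364,-0.004,0,0,0],[0,0.0366,-0.0014,0,0,0],[0,0,0,0,0,0],[0,0,0,0,0,0]]'
python3 - <<'E'
from h import *
from cell import arm
p=pickle.load(open("p.pkl","rb"));o=arm.observe()
v=(o["position"]+[0,0,.0188]-mach(p,[.115,0,.115])); u=v[0]*np.cos(p[2])+v[1]*np.sin(p[2]); print(np.arctan2(v[2],-u),np.hypot(u,v[2]),o["force"],o["ft_torque"],o["joints"])
print(plan(o,mach(p,cov(.195,0,1.59))-[0,0,.0188],down(p[2])))
E
```

```text
clock: 6.62
position: [0.663, 0.0143, 0.2918]
ee_rot: [2.552, 1.828, 0.003]
force: [1.9, -2.6, 3.7]
width: 0.121
gripper_force: 20.0
1.5783360301294243 0.1955672216430526 [ 1.94928512 -2.58161818  3.68825714] [-0.59919287 -0.50600369  0.0242115 ] [ 0.23605344  0.51895416 -0.55635467  1.33843938  0.2729863   1.35668614
 -0.64536545]
(array([-0.00251485,  0.0056641 ,  0.00151145]), array([ 1.50721767e-03, -9.29440907e-05,  1.16243345e-03]))
```

Cover is upright (1.578 rad). Releasing, rising and backing off over the cap.

```bash
python3 -m creep '[[0,0,0,0,0,0],[0,0,0,0,0,0],[0,0,0,0,0,0],[0,0,0,0,0,0],[0,0,-0.02,0,0,0],[0,0,-0.03,0,0,0],[0,0,-0.05,0,0,0],[0,0,-0.06,0,0,0],[0,0,-0.04,0,0,0],[0,0,0,0,0,0]]' 0
python3 -m creep '[[0,-0.02,0,0,0,0],[0,-0.03,0,0,0,0],[0,-0.04,0,0,0,0],[0,-0.05,0,0,0,0],[0,-0.05,0,0,0,0],[0,-0.05,0,0,0,0],[0,-0.03,0,0,0,0],[0,-0.02,0,0,0,-0.05],[0,0,0,0,0,-0.05],[0,0,0,0,0,-0.05],[0,0,0,0,0,0],[0,0,0,0,0,0]]' -1
python3 - <<'E'
from h import *
from cell import arm
p=pickle.load(open("p.pkl","rb"));o=arm.observe();print(o["joints"].round(3),o["position"])
for k,y in enumerate((p[2]+np.pi/2,p[2]-np.pi/2)): print(plan(o,mach(p,[0,0,.17]),down(y)))
E
```

```text
clock: 7.45
position: [0.6627, 0.0165, 0.3763]
ee_rot: [2.55, 1.83, 0.01]
force: [1.1, 0.8, 0.3]
width: 0.499
gripper_force: 0.0
clock: 8.45
position: [0.5509, 0.0527, 0.3704]
ee_rot: [-2.238, -2.205, 0.001]
force: [0.5, 0.8, 0.9]
width: 0.996
gripper_force: 0.0
[ 0.301  0.308 -0.668  1.468  0.191  1.432 -0.385] [0.55087733 0.05267903 0.37042797]
(array([-0.00375678,  0.00445923,  0.5010669 ]), array([-4.45047487e-04, -1.82669056e-04, -5.99508849e-01]))
(array([-0.00375678,  0.00445923,  0.5010669 ]), array([-1.99131539e-04,  4.85156014e-04,  9.00491029e-01]))
```

```bash
python3 -m creep '[[0,0,0,0,0,-0.05],[0,0,0,0,0,-0.05],[0,0,0,0,0,-0.05],[0,0,0,0,0,-0.05],[0,0,0,0,0,-0.05],[0,0,0,0,0,-0.05],[0,0,0,0,0,-0.05],[0,0,0,0,0,-0.05],[0,0,0,0,0,-0.05],[0,0,0,0,0,-0.05],[0,0,0,0,0,-0.05],[0,0,0,0,0,-0.05],[0,0,0.04,0,0,0],[0,0,0.06,0,0,0],[0,0,0.08,0,0,0],[0,0,0.08,0,0,0],[0,0,0.08,0,0,0],[0,0,0.06,0,0,0],[0,0,0.04,0,0,0],[0,0,0,0,0,0]]'
python3 - <<'E'
from h import *
from cell import arm
p=pickle.load(open("p.pkl","rb"));o=arm.observe()
i=arm.get_image("wrist"); f=i["frame"][:,:,::-1].copy()
M=np.array(i["mount"]);Rc=Ro.from_rotvec(o["ee_rot"]).as_matrix()
C=Rc@M[:3,:3]; c=Rc@M[:3,3]+o["position"]
P=[[0,0,.096]]+[[.024*np.cos(a),.024*np.sin(a),.096] for a in np.arange(0,6.28,.26)]+[[.115,.082,.127],[.115,-.082,.127]]
q=cv2.projectPoints((w(p,P)-c)@C,np.zeros(3),np.zeros(3),np.array(i["intrinsics"]),np.array(i["distortion"]))[0].reshape(-1,2)
for u in q: cv2.drawMarker(f,tuple(int(v) for v in u),(255,0,255),0,7,1)
cv2.imwrite("pics/w2.png",f); print(q[0])
print(o["clock"],o["position"],o["joints"].round(2),plan(o,mach(p,[0,0,.074]),down(p[2]+np.pi/2)))
E
```

```text
clock: 10.12
position: [0.5492, 0.0518, 0.1912]
ee_rot: [-0.514, -3.093, 0.003]
force: [-0.5, -0.8, -0.0]
width: 1.0
gripper_force: 0.0
[315.91474373 242.37017199]
10.1167 [0.54924345 0.05178016 0.19116528] [ 0.42  0.5  -0.86  1.74  0.42  1.1   0.66] (array([-0.00975635,  0.00187122,  0.29285953]), array([-0.00141206, -0.00263594,  0.00037159]))
```

View pics/w2.png

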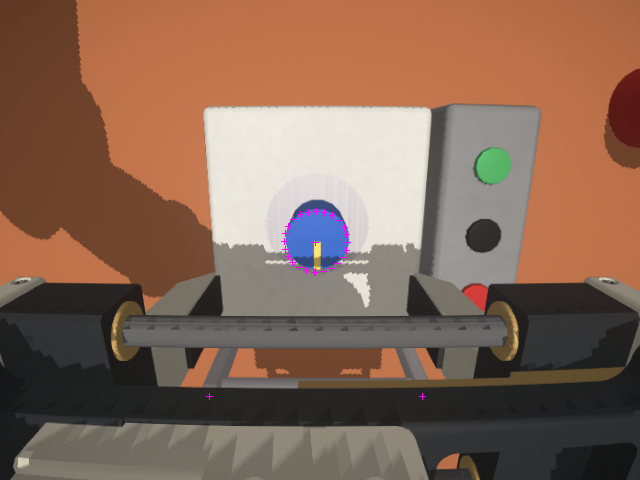

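The predicted cap circle lies on the blue cap's top (centre about (316,241)), with the stripe toward the cover. Descending and gripping the cap.

```bash
python3 -m creep '[[-0.005,0.002,0.03,0,0,0],[-0.005,0,0.05,0,0,0],[0,0,0.05,0,0,0],[0,0,0.05,0,0,0],[0,0,0.045,0,0,0],[0,0,0.03,0,0,0],[0,0,0.02,0,0,0],[0,0,0.02,0,0,0],[0,0,0,0,0,0],[0,0,0,0,0,0]]'
python3 -m creep '[[0,0,0,0,0,0],[0,0,0,0,0,0],[0,0,0,0,0,0],[0,0,0,0,0,0],[0,0,0,0,0,0],[0,0,0,0,0,0]]' 1 30
python3 - <<'E'
from h import *
from cell import arm
p=pickle.load(open("p.pkl","rb"));o=arm.observe()
print(o["ft_torque"],plan(o,mach(p,[0,0,.072]),down(p[2]+np.pi/2)))
E
```

```text
clock: 11.0
position: [0.5559, 0.0524, 0.0772]
ee_rot: [0.51, 3.1, 0.0]
force: [-0.2, 1.0, 0.7]
width: 1.0
gripper_force: 0.0
clock: 11.5
position: [0.5557, 0.0522, 0.077]
ee_rot: [0.51, 3.1, -0.0]
force: [0.2, -0.4, -1.0]
width: 0.615
gripper_force: 0.0
[ 0.09408439 -0.09619345 -0.00403955] (array([ 0.00673608, -0.00516288,  0.01244522]), array([1.42381930e-05, 1.22198917e-04, 2.00352343e-03]))
```

```bash
python3 -m creep '[[0.007,-0.005,0.01,0,0,0],[0,0,0,0,0,0],[0,0,0,0,0,0]]' -0.35
python3 -m creep '[[0,0,0,0,0,0],[0,0,0,0,0,0],[0,0,0,0,0,0],[0,0,0,0,0,0],[0,0,0,0,0,0],[0,0,0,0,0,0]]' 1 30
python3 - <<'E'
from h import *
from cell import arm
p=pickle.load(open("p.pkl","rb"));o=arm.observe()
print(o["ft_torque"],plan(o,mach(p,[0,0,.072]),down(p[2]+np.pi/2)))
E
```

```text
clock: 11.75
position: [0.5518, 0.051, 0.0725]
ee_rot: [-0.509, -3.099, 0.001]
force: [-0.0, -0.9, 0.5]
width: 0.675
gripper_force: 0.0
clock: 12.25
position: [0.5524, 0.0513, 0.0729]
ee_rot: [0.509, 3.1, 0.0]
force: [-0.1, -0.6, -0.0]
width: 0.52
gripper_force: 29.9
[ 0.10788883 -0.1946887   0.00362011] (array([-0.00027544, -0.00033608,  0.00225624]), array([3.09797153e-05, 8.12669929e-05, 2.05342350e-03]))
```

```bash
python3 -m creep '[[0,0,0,0,0,-0.02],[0,0,0,0,0,-0.02],[0,0,0,0,0,-0.02],[0,0,0,0,0,0],[0,0,0,0,0,0]]'
cat > st.py <<'E'
from h import *
from cell import arm
p=pickle.load(open("p.pkl","rb"));o=arm.observe()
y=Ro.from_rotvec(o["ee_rot"]).as_matrix()[:,1]
print("yaw deg from start",np.degrees(np.arctan2(y[1],y[0])-p[2])-90,"Mz",o["ft_torque"],"F",o["force"],o["position"]-mach(p,[0,0,.072]),"j7",o["joints"][6])
E
python3 st.py
```

```text
clock: 12.67
position: [0.5525, 0.0518, 0.0729]
ee_rot: [0.316, 3.125, 0.002]
force: [0.9, 2.7, -0.2]
width: 0.518
gripper_force: 29.9
yaw deg from start 7.349801522544965 Mz [ 0.78483085 -0.27854464 -0.56005027] F [ 0.93377455  2.72930259 -0.16339346] [9.47461339e-06 6.66298104e-04 9.01501596e-04] j7 0.6493692493050409
```

Moment of −0.56 N m after 7° means it is blocked anticlockwise. I'll try clockwise.

```bash
python3 -m creep '[[0,0,0,0,0,0.02],[0,0,0,0,0,0.02],[0,0,0,0,0,0.02],[0,0,0,0,0,0.03],[0,0,0,0,0,0.03],[0,0,0,0,0,0.03],[0,0,0,0,0,0],[0,0,0,0,0,0]]'; python3 st.py
```

```text
clock: 13.33
position: [0.5526, 0.0512, 0.0732]
ee_rot: [0.797, 3.038, -0.001]
force: [0.3, -0.1, 3.5]
width: 0.517
gripper_force: 29.9
yaw deg from start -10.477267534748066 Mz [ 0.08614025 -0.0865182  -0.01078326] F [ 0.31269637 -0.06987367  3.5191949 ] [1.12863395e-04 8.95358103e-05 1.18059373e-03] j7 0.38822897394854544
```

Free with ~0 moment and a slight rise, so it is left-handed. Turning on to about −72° with a small rise.

```bash
python3 -m creep '[[0,0,-0.0015,0,0,0.03],[0,0,-0.0007,0,0,0.045],[0,0,-0.0007,0,0,0.045],[0,0,-0.0007,0,0,0.045],[0,0,-0.0007,0,0,0.045],[0,0,-0.0007,0,0,0.045],[0,0,-0.0007,0,0,0.045],[0,0,-0.0007,0,0,0.045],[0,0,0,0,0,0],[0,0,0,0,0,0]]'; python3 st.py
```

```text
clock: 14.17
position: [0.5519, 0.0512, 0.0752]
ee_rot: [-1.816, -2.563, 0.001]
force: [-0.5, 0.7, 0.7]
width: 0.516
gripper_force: 29.9
yaw deg from start -51.71116030840392 Mz [ 0.01828708  0.1319877  -0.02289922] F [-0.4718494   0.66107122  0.67377586] [-5.11234491e-04  5.58366234e-05  3.19703509e-03] j7 -0.20960311764692283
```

```bash
python3 -m creep '[[0,0,-0.0007,0,0,0.035],[0,0,-0.0007,0,0,0.045],[0,0,-0.0007,0,0,0.045],[0,0,-0.0007,0,0,0.045],[0,0,0,0,0,0],[0,0,0,0,0,0]]'; python3 st.py
python3 - <<'E'
from cell import arm
import cv2
i=arm.get_image("scene");cv2.imwrite("pics/s3.png",cv2.resize(i["frame"][150:330,250:430,::-1],None,fx=3,fy=3,interpolation=cv2.INTER_CUBIC))
E
```

```text
clock: 14.67
position: [0.5513, 0.0511, 0.076]
ee_rot: [-2.239, -2.203, 0.003]
force: [-3.4, -0.4, -1.0]
width: 0.519
gripper_force: 29.9
yaw deg from start -72.0286774110971 Mz [-0.15693759  0.77395136  0.01663239] F [-3.3684758  -0.43793864 -0.95772252] [-1.19529166e-03 -1.24753675e-05  4.04885890e-03] j7 -0.5035658357744445
```

View pics/s3.png

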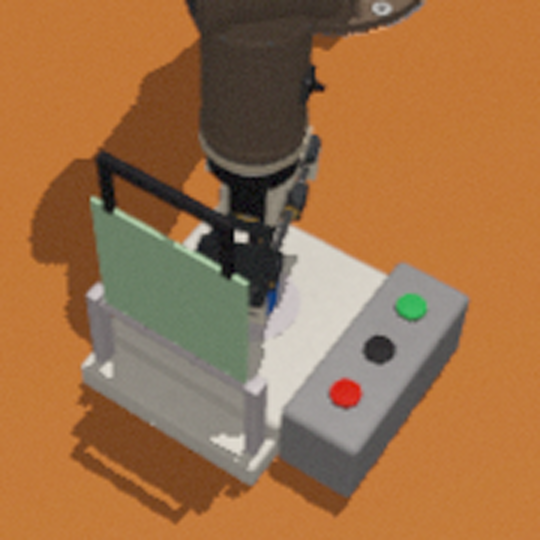

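The cover is upright and the gripper sits on the cap, with the bar just beyond it. I'll nudge +x by 1.2 mm to relieve the side force, then lift gently and check.

```bash
python3 -m creep '[[0,0.003,0,0,0,0],[0,0,0,0,0,0]]'; python3 st.py; python3 -m creep '[[0,0,-0.005,0,0,0],[0,0,-0.006,0,0,0],[0,0,-0.006,0,0,0],[0,0,0,0,0,0]]'; python3 st.py
```

```text
clock: 14.88
position: [0.5515, 0.0511, 0.076]
ee_rot: [-2.24, -2.2, 0.005]
force: [-8.1, -0.0, 3.9]
width: 0.514
gripper_force: 29.9
yaw deg from start -72.11550946329906 Mz [-0.1034096   1.95604022 -0.00851014] F [-8.05854306e+00 -6.48263722e-03  3.89230546e+00] [-1.00424186e-03 -3.86277620e-05  3.95375630e-03] j7 -0.5041424497045333
clock: 15.22
position: [0.5514, 0.0508, 0.0825]
ee_rot: [-2.24, -2.2, 0.005]
force: [-6.6, -0.8, -0.3]
width: 0.515
gripper_force: 29.9
yaw deg from start -72.12282259276604 Mz [-0.12127164  1.55491193 -0.03297466] F [-6.57691022 -0.79134665 -0.34279607] [-0.00100875 -0.00032701  0.01054747] j7 -0.49842655119703255
```

```bash
python3 -m creep '[[0,-0.005,0,0,0,0],[0,0,0,0,0,0]]'; python3 st.py; python3 -m creep '[[0,0,-0.01,0,0,0],[0,0,-0.015,0,0,0],[0,0,-0.02,0,0,0],[0,0,-0.02,0,0,0],[0,0,-0.02,0,0,0],[0,0,0,0,0,0]]'; python3 st.py
```

```text
clock: 15.38
position: [0.5512, 0.0511, 0.0831]
ee_rot: [-2.243, -2.199, 0.0]
force: [-2.9, -0.1, -2.5]
width: 0.515
gripper_force: 29.9
yaw deg from start -72.20846013063692 Mz [-0.12745233  0.48583139  0.04634786] F [-2.89489545 -0.06745719 -2.5445749 ] [-1.24465753e-03  1.05477466e-05  1.10720575e-02] j7 -0.5007971155527652
clock: 15.88
position: [0.553, 0.0517, 0.1197]
ee_rot: [2.244, 2.195, 0.005]
force: [0.8, 0.6, -0.8]
width: 0.515
gripper_force: 29.9
yaw deg from start -72.35032650465597 Mz [ 0.023718   -0.1488524  -0.00546235] F [ 0.83837438  0.57858612 -0.80270503] [0.00055415 0.00054471 0.0476961 ] j7 -0.47489296293935696
```

```bash
python3 -m creep '[[0,-0.003,-0.02,0,0,0],[0,0,-0.03,0,0,0],[0,0,-0.03,0,0,0],[0,0,-0.03,0,0,0],[0,0,-0.03,0,0,0],[0,0,-0.03,0,0,0],[0,0,-0.03,0,0,0],[0,0,-0.03,0,0,0],[0,0,-0.02,0,0,0],[0,0,-0.01,0,0,0],[0,0,0,0,0,0],[0,0,0,0,0,0],[0,0,0,0,0,0]]'; python3 st.py
python3 - <<'E'
from cell import arm
import cv2
i=arm.get_image("scene");cv2.imwrite("pics/s4.png",cv2.resize(i["frame"][120:330,230:430,::-1],None,fx=2.8,fy=2.8,interpolation=cv2.INTER_CUBIC))
i=arm.get_image("wrist");cv2.imwrite("pics/w4.png",i["frame"][:,:,::-1])
E
```

```text
clock: 16.97
position: [0.5499, 0.0511, 0.2207]
ee_rot: [-2.245, -2.196, 0.002]
force: [-0.1, 0.8, -0.3]
width: 0.517
gripper_force: 29.9
yaw deg from start -72.35832911229633 Mz [-0.0172025  -0.05037191 -0.00932166] F [-0.1480321   0.80056572 -0.32103978] [-2.57316241e-03  9.46889224e-06  1.48669884e-01] j7 -0.4051883899113421
```

View pics/s4.png

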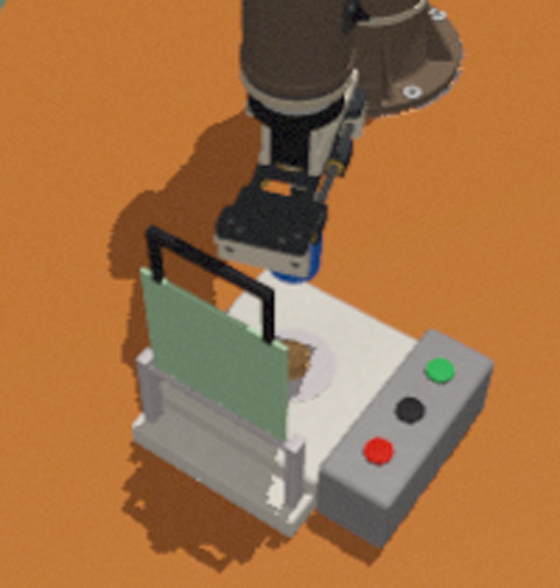

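View pics/w4.png

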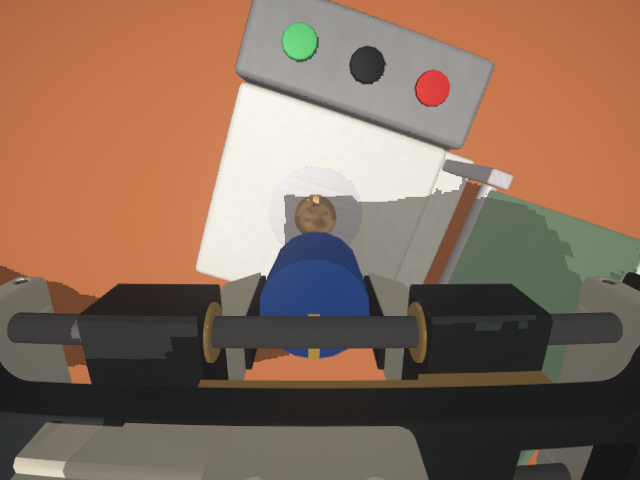

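The blue cap is held upright between the fingers at wrist px (315,300), and the bare brown hub shows at (315,215). The cover is up, with the bar midpoint at scene crop px (212,263). I'll rise a bit more to clear the bar and check the cover angle.

```bash
python3 -m creep '[[0,0,-0.02,0,0,0],[0,0,-0.03,0,0,0],[0,0,-0.03,0,0,0],[0,0,-0.02,0,0,0],[0,0,-0.01,0,0,0],[0,0,0,0,0,0],[0,0,0,0,0,0],[0,0,0,0,0,0]]'; python3 st.py
python3 - <<'E'
from h import *
p=pickle.load(open("p.pkl","rb"));d=pickle.load(open("d0.pkl","rb"))
for t in(1.45,1.5,1.57,1.65): print(t,((proj(d["scene"],w(p,[cov(.195,0,t),cov(.141,.073,t),cov(.141,-.073,t)]))-[230,120])*2.8).round().tolist())
E
```

```text
clock: 17.73
position: [0.5499, 0.0511, 0.2647]
ee_rot: [-2.245, -2.196, 0.001]
force: [0.2, -0.1, -0.7]
width: 0.516
gripper_force: 29.9
yaw deg from start -72.3535575863049 Mz [ 0.02570262 -0.09544777  0.02942604] F [ 0.19237826 -0.09670702 -0.67062765] [-2.51214127e-03  1.72286954e-05  1.92689372e-01] j7 -0.38216769107396636
1.45 [[226.0, 241.0], [298.0, 332.0], [152.0, 253.0]]
1.5 [[218.0, 248.0], [293.0, 337.0], [147.0, 257.0]]
1.57 [[208.0, 259.0], [286.0, 345.0], [139.0, 264.0]]
1.65 [[196.0, 272.0], [277.0, 355.0], [131.0, 273.0]]
```

```bash
python3 -c "
from cell import arm
print(arm.sign_off())"
```

```text
the job is handed in; nothing more can be done
None
```

The job is handed in at 17.7 s: the cover stands upright at about 1.57 rad. The cap's thread was left-handed (blocked anticlockwise, free clockwise), and the cap is off and held upright about 19 cm above its seat. The gripper is touching nothing else, and I left the mugs and bowl alone.

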